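# Vent the spray canister and open the refill bottle

### The job

Get the blade-cleaner spray canister ready for topping up: first let off its pressure by pressing its black nozzle all the way down and letting it spring back up. Then open the refill bottle: push its red safety cap down, twist it anticlockwise while it is down until it is free, and lift it straight up. Finish while still holding the cap upright, still and well clear above the open bottle, about 10 cm over its mouth, and leave the other things on the saw table where they lie.

Things in the scene. Friction and masses are not known exactly. Their poses are not given: they have to be found in the camera images.
- nozzle (a joint): Travel in m of the black spray nozzle (a button 28 mm across and 14 mm tall, with a short red spout) on top of the canister: 0 = up, 0.008 = all the way down on its stop. A spring returns it: about 1.5 N to start moving it, 7 N at the stop.
- nozzle_top (a point): Centre of the flat top of the black nozzle, 150 mm above the table when up; it moves down with the nozzle. z points up.
- canister: Yellow spray canister with a grey band, 60 mm across, 128 mm tall without its nozzle, fixed upright to the table by a dark 82 mm square magnetic holder 12 mm thick with a 73 mm aluminium ring (top at 22 mm). Origin: centre of the holder's underside on the table; z up; the spout points along -x.
- bottle: White refill bottle with a blue and yellow band, 64 mm across up to 80 mm, a sloping shoulder up to a collar (47 mm across, top at 107 mm) and a short neck inside the cap. Fixed upright by the same kind of magnetic holder, so it needs no holding and cannot turn. Origin: centre of the holder's underside on the table; z up. A red mark on its shoulder lies along its +x.
- bottle_mouth (a point): Centre of the mouth of the bottle's neck, 124 mm above the table, on the bottle's axis; z up. Inside the cap a safety tooth blocks turning (beyond about 4 degrees of play) and two ledges block lifting, unless the cap is down at least 4 mm and, kept down, turned anticlockwise seen from above.
- cap: Loose red ribbed push-and-turn cap on the bottle, 50 mm across, 44 mm tall, about 40 g. Origin: centre of its lower rim, 114 mm above the table while closed; z up; a white pointer on its top lies along its +x, in line with the bottle's +x while closed. Grip across its sides at any yaw, fingertips at least 10 mm above the rim, as they go down with it over the collar and shoulder.
- cap_top (a point): Centre of the cap's flat top, 44 mm above its rim. A spring pushes the cap up (5 N closed, 10 N fully down); it goes down 7 mm to a hard stop on the collar. Turned anticlockwise while down, it passes the tooth at 32 degrees; from 50 to 125 degrees it is free, springs up to 3 mm above its closed height and lifts straight off; it stops at 133. 70 to 80 degrees is a good turn.
- arbor_wrench: Dark flat wrench, 48x231x6 mm, lying loose on the table; a bystander to leave alone. Origin: centre of its underside.
- wedge: Grey wooden wedge, 26x70x20 mm, lying loose on the table; a bystander to leave alone. Origin: centre of its underside.
- sanding_block: Cork sanding block, 37x87x24 mm, lying loose on the table; a bystander to leave alone. Origin: centre of its underside.
- steel_tube: Black steel tube, 25x262x25 mm, lying loose on the table; a bystander to leave alone. Origin: centre of its underside.
- wax_tin: Round green tin, 71 mm across, 36 mm tall, lying loose on the table; a bystander to leave alone. Origin: centre of its underside.
- square: Steel combination square, 98x230x21 mm, lying loose on the table; a bystander to leave alone. Origin: centre of its underside.

How it is judged (in metres and radians):
On the way, in this order (a step that is already met when the one before it is completed fails the run):
1. the nozzle is pressed all the way down (at least 6 mm of its 8 mm) (value of joint nozzle above 0.006 m), for 0.05 s.
2. the nozzle has sprung back up (within 2 mm) (value of joint nozzle below 0.002 m), for 0.1 s.
3. the closed cap is pushed down at least 3 mm on the bottle (z of cap in the frame of bottle below 0.111 m and horizontal distance between cap and bottle below 0.006 m and angle between the x axis of cap and the x axis of bottle, either way round below 0.45 rad), for 0.05 s.
4. the cap, still on the neck (raised less than 10 mm), is twisted at least 45 degrees from its closed position (z of cap in the frame of bottle below 0.124 m and horizontal distance between cap and bottle below 0.006 m and angle between the x axis of cap and the x axis of bottle, either way round above 0.78 rad), for 0.05 s.
At the end, for the whole second after the job is handed in: The gripper's fingers hold the cap still (under 0.03 m/s), its lower rim 50 to 180 mm above the bottle's mouth and within 40 mm of the bottle's axis, upright within 0.3 rad, touching nothing of the bottle; the nozzle is up again (within 2 mm) (z of cap in the frame of bottle_mouth between 0.05 and 0.18 m and horizontal distance between cap and bottle_mouth below 0.04 m and angle between cap's own z axis and vertical below 0.3 rad and linear speed of cap below 0.03 m/s and contact force between cap and the fingers above 1 N and contact force between cap and bottle below 0.1 N and value of joint nozzle below 0.002 m); the arm keeps its last pose, push and grip.
It fails at once if a bystander (wrench, wedge, sanding block, tube, tin or square) is moved more than 20 mm (distance of any of arbor_wrench, wedge, sanding_block, steel_tube, wax_tin, square from where it was at the start of the episode above 0.02 m).
It also fails if it takes over 48 s, if anything falls off the work surface, if the arm or the gripper's body presses on something with over 40 N, if the wrist force passes 120 N, or if a joint passes its speed limit or range.

### The arm

A 6-joint arm with a two-finger parallel gripper is mounted at the origin on a cart in front of the work surface, level with it; the furniture and walls round the work are solid. World frame = base frame: x ahead of the robot, y to its left, z up, the work surface at z = 0. Lengths are in m, angles in degrees, forces in N, time in s.
With the tool pointing down it reaches from about 0.4 to 0.825 m from the base axis. Payload 7 kg.
Tool frame: the origin (TCP) lies on the centre line of the jaws, within the pads' length; the fingertips stand 19 mm ahead of it and the grasp point (between the pads) is the TCP; z points along the fingers, y is the line along which they close (so a half turn about z gives the same grasp; the last joint's range is limited). The gripper opens to 88 mm and grips with 3 to 60 N. Pads are 19 mm wide; open, the fingers measure 130 mm over their backs; the gripper's body (78 mm by 193 mm) begins 47 mm behind the grasp point.
Start: joints at [90.247, 20.546, 0.682, 0, -70.136, -16.507], TCP at [0.189, 0.648, 0.246] pointing down, gripper open.
Joint ranges: [-176.03, 176.03], [-82.01, 121.73], [-58.28, 71.71], [-173.87, 95.51], [-174.79, -0.11], [-173.66, 173.66]. Speed limits (degrees/s): [136.94, 136.94, 172.46, 180, 180, 180].

### API

Orientations are given as [roll, pitch, yaw] about the fixed x, y, z axes, in that order (R = Rz(yaw) Ry(pitch) Rx(roll)).
In Python, from plant import * gives the robot as it stands. The module is installed in compiled form; this text tells all that it offers.
- The arm moves only by the tool play_rows, never from a script. Its argument "deltas" is a list of rows, each a list of 6 numbers: the shift along the world's x, y, z scaled (see below), then the turn, a rotation vector about the world's x, y, z scaled (see below). A call has 1 to 10 rows; each row shifts and turns the commanded pose from where the row before left it; what a row does not reach is not made up. The controller multiplies each number of a shift by 800 mm and each number of a turn by 180 degrees. A row lasts 1/10 s, in which the tool goes at most 50 mm and 8.59 degrees, less where a joint would pass 70% of its speed; a pose out of reach is approached as far as the arm can. A call with a number of a shift or a turn outside -1 to 1 is refused whole. A call with a gripper value outside its range is refused whole. "gripper" is the gripper command: -1 is shut, 1 is fully open, values between are in proportion, set as the call begins (left out, the last holds). The fingers move at their own pace and stop on an object; the grip force is fixed at half the most. Time passes only in rows, so rows that do not move let the fingers close. It gives the time, the measured TCP pose, the force, the opening and the grip force at its end, in the units of the state.
- get_obs(): the state, without advancing time (a new reading comes with each control period).
- snapshot(name): name is "side" or "top"; returns (picture, depth): 384x512x3 uint8, blue, green, red; 384x512 float32, m along the optical axis (not along the pixel's ray), 0 where there is no reading.
- camera_model(name): a dict with "fx", "fy", "cx", "cy" (pixels), "world_to_cam" (4x4, takes a point from world to camera coordinates). Camera axes: x right, y down, z forward; pixel columns grow to the right and rows downward; lengths in m; the calibration is good to about 2 mm. A picture is of the moment at which its call begins. camera_model takes no time and is no camera call.
- close_job(): hands the job in; it is judged then, once.
The state is a dict: "clock": time; "joint_pos": joint angles; "qvel": joint speeds; "tau": joint torques, N m; "tool_pos": TCP position; "orientation": TCP orientation; "force": force on the tool from outside, world axes, zero at the start; "moment": the same for the moment, N m; "opening": finger opening in m; "gripper_force": force on a finger pad.
Only numpy, scipy, OpenCV 4.12 (cv2) and the standard library are available. Lean on these libraries where they do the work, as an engineer would, in place of code of your own. Each camera call takes 0.05 s, during which the arm holds its last target. There are 200 camera calls.

## Working session

There is one attempt and no reset: what is moved stays moved. The work goes in short steps, Python scripts to look and compute and a tool call to move; the robot and the scene stay as the last step left them, time stands still between calls to the robot, and variables do not carry over. Pictures are saved under pics/ and viewed, at most 10 in all, crops included, and the job is handed in when it is done.

Besides the shell and the picture viewer there is one more tool, called after "Call:" as name(argument=value, ...), one argument or row to a line, values as JSON. play_rows: Moves the arm, as the interface text tells. Its arguments: {"type":"object","properties":{"deltas":{"type":"array","items":{"type":"array","items":{"type":"number","minimum":-1,"maximum":1}}},"gripper":{"type":"number"}},"required":["deltas"]}

```bash
mkdir -p pics
python3 - <<'E'
from plant import *
import cv2,numpy as np
o=get_obs();print({k:np.round(v,4).tolist() for k,v in o.items()})
for n in("side","top"):
    p,d=snapshot(n);cv2.imwrite(f"pics/{n}0.png",p);np.save(f"pics/{n}0.npy",d);m=camera_model(n);print(n,m)
E
```

```text
{'clock': 0.0, 'joint_pos': [90.2458, 20.5909, 0.6303, -0.0195, -70.1354, -16.5075], 'qvel': [0.0247, -0.0315, -0.0527, 0.0203, -0.0751, -0.0075], 'tau': [-0.0003, -58.272, 29.3052, 6.997, 0.007, -0.0002], 'tool_pos': [0.1889, 0.6475, 0.2446], 'orientation': [179.9028, -0.0097, -16.2683], 'force': [0.6357, -0.4223, -0.4153], 'moment': [-0.0067, 0.0089, -0.0293], 'gripper_force': 0.0, 'opening': 0.0875}
side {'fx': 470.78227029853474, 'fy': 470.78227029853474, 'cx': 259.68570065610305, 'cy': 191.8253516788531, 'world_to_cam': array([[ 0.89458324, -0.44689081,  0.00307134, -0.51825738],
       [-0.2880716 , -0.58188688, -0.76054087,  0.25579376],
       [ 0.3416659 ,  0.67948235, -0.6492828 ,  1.33016706],
       [ 0.        ,  0.        ,  0.        ,  1.        ]])}
top {'fx': 494.1697206063889, 'fy': 494.1697206063889, 'cx': 253.46320374667724, 'cy': 187.15256356105942, 'world_to_cam': array([[-4.72291308e-04, -9.99927732e-01, -1.20128058e-02,
         1.68367742e-02],
       [-9.88510146e-01,  2.28261261e-03, -1.51137289e-01,
         5.77103722e-01],
       [ 1.51153787e-01,  1.18033996e-02, -9.88439787e-01,
         1.28220946e+00],
       [ 0.00000000e+00,  0.00000000e+00,  0.00000000e+00,
         1.00000000e+00]])}
```

View pics/top0.png

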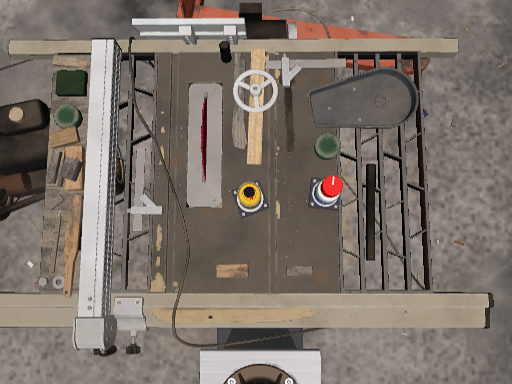

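View pics/side0.png

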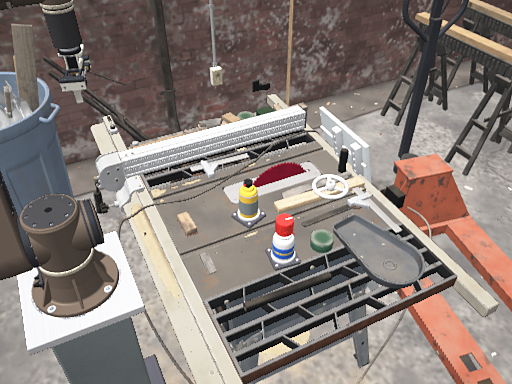

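The top view shows the canister with its black nozzle near (249,193) and the red cap near (331,186), with its white pointer going up. The side view confirms both upright: canister nozzle (249,184), cap (285,222). The arm must swing from the left, over the fence.

```bash
cat > h.py <<'E'
import cv2,numpy as np
from plant import *
def ray(n,u,v,z):
    m=camera_model(n);W=np.array(m["world_to_cam"]);R,t=W[:3,:3],W[:3,3]
    d=R.T@[(u-m["cx"])/m["fx"],(v-m["cy"])/m["fy"],1];c=-R.T@t
    return c+d*(z-c[2])/d[2]
def pt(n,u,v,D):
    m=camera_model(n);W=np.array(m["world_to_cam"])
    return W[:3,:3].T@(np.array([(u-m["cx"])/m["fx"]*D,(v-m["cy"])/m["fy"]*D,D])-W[:3,3])
def comp(mask,near):
    n,l,s,c=cv2.connectedComponentsWithStats(mask.astype(np.uint8))
    k=min((i for i in range(1,n) if s[i,4]>15),key=lambda i:np.hypot(*(c[i]-near)));return l==k,s[k],c[k]
E
python3 - <<'E'
from h import *
for n,nc,nn in(("top",(331,186),(249,193)),("side",(285,222),(249,184))):
    p=cv2.imread(f"pics/{n}0.png").astype(int);D=np.load(f"pics/{n}0.npy");b,g,r=p[...,0],p[...,1],p[...,2]
    for nm,M,near,z in(("cap",(r>130)&(g<90)&(b<90),nc,.158),("noz",p.max(2)<60,nn,.15),("yel",(r>150)&(g>110)&(b<90),nn,.128)):
        m,s,c=comp(M,near);P=np.array([pt(n,u,v,D[v,u]) for v,u in zip(*np.nonzero(m)) if D[v,u]>0])
        zt=np.percentile(P[:,2],95);T=P[abs(P[:,2]-z)<.006]
        print(n,nm,s,c.round(1),"zmax",zt.round(3),"ray",ray(n,*c,z).round(4),"toppts",len(T),(T.min(0)+T.max(0)).round(4)/2 if len(T) else "",(np.ptp(T,axis=0).round(3) if len(T) else ""))
p=cv2.imread("pics/top0.png");q=cv2.imread("pics/side0.png")
a=cv2.resize(p[160:230,220:360],None,fx=5,fy=5,interpolation=0);c=cv2.resize(q[170:275,220:320],None,fx=2,fy=2,interpolation=0)
c=cv2.copyMakeBorder(c,0,0,0,700-c.shape[1],0);cv2.imwrite("pics/z.png",np.vstack([a,c]))
E
```

```text
top cap [322 175  21  23 330] [332.  185.9] zmax 0.162 ray [ 0.5624 -0.1774  0.158 ] toppts 299 [ 0.5635  -0.17845  0.15795] [0.048 0.047 0.012]
top noz [244 187  11  10  85] [248.6 191.4] zmax 0.155 ray [0.5504 0.0268 0.15  ] toppts 80 [0.5502  0.02575 0.1498 ] [0.023 0.025 0.011]
top yel [239 183  21  23 267] [248.9 194.8] zmax 0.129 ray [0.545  0.0264 0.128 ] toppts 67 [0.54755 0.02635 0.1266 ] [0.04  0.045 0.009]
side cap [283 215   9   6  18] [286.5 216.7] zmax 0.164 ray [ 0.5766 -0.171   0.158 ] toppts 17 [ 0.5753  -0.17215  0.15965] [0.027 0.022 0.008]
side noz [245 180   7   7  34] [248.1 182.8] zmax 0.152 ray [0.5489 0.0192 0.15  ] toppts 25 [0.5509  0.02305 0.1501 ] [0.019 0.021 0.009]
side yel [243 186  13   6  19] [249.7 189.5] zmax 0.129 ray [0.5507 0.0118 0.128 ] toppts 13 [0.54995 0.0172  0.12655] [0.03  0.019 0.009]
```

View pics/z.png

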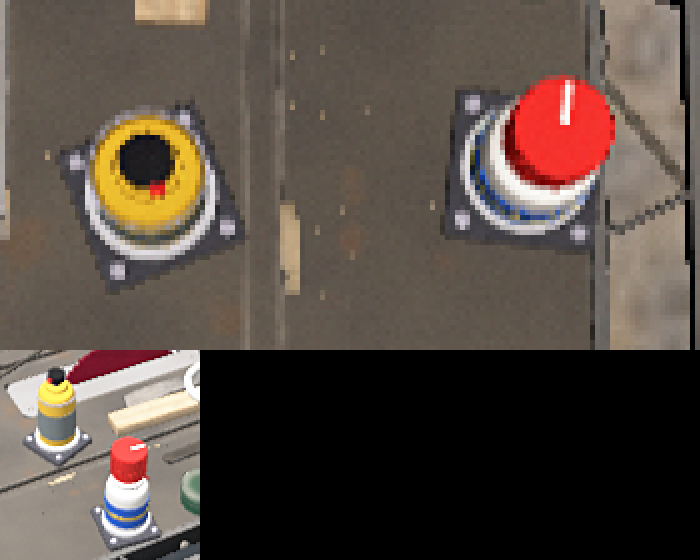

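The crop agrees with the measurements: nozzle circle about (248.6,191.4), cap face about (332.2,186), pointer along world +x. Before moving, I check heights along the path.

Run:
```python
from h import *
D=np.load("pics/top0.npy");P=np.array([pt("top",u,v,D[v,u]) for v in range(384) for u in range(512) if D[v,u]>0])
a=np.array([.189,.648]);b=np.array([.55,.026]);t=np.clip((P[:,:2]-a)@(b-a)/((b-a)@(b-a)),0,1)
d=np.linalg.norm(P[:,:2]-a-t[:,None]*(b-a),axis=1)
Q=P[d<.15];print("corridor max z",np.percentile(Q[:,2],[50,95,99,100]).round(3),Q[Q[:,2].argmax()].round(3))
Q=P[np.hypot(P[:,0]-.563,P[:,1]+.178)<.16];print("round cap",Q[Q[:,2].argmax()].round(3))
```

```text
Traceback (most recent call last):
  File "h.py", line 8, in pt
    m=camera_model(n);W=np.array(m["world_to_cam"])
ValueError: time passes only in moves, steps and waits
```

Call:
play_rows(
  deltas=[
    [0.03,-0.05,0.01,0,0,0],
  ],
  gripper=-1,
)

```text
clock: 0.2
tool_pos: [0.2113, 0.6096, 0.2503]
orientation: [179.8, -0.0, -16.1]
force: [0.2, -1.4, -0.5]
opening: 0.0837
gripper_force: 0.0
```

Run:
```python
from h import *
D=np.load("pics/top0.npy");m=camera_model("top");W=np.array(m["world_to_cam"])
v,u=np.nonzero(D>0);d=D[v,u];P=(np.c_[(u-m["cx"])/m["fx"]*d,(v-m["cy"])/m["fy"]*d,d]-W[:3,3])@W[:3,:3]
a=np.array([.189,.648]);b=np.array([.55,.026]);t=np.clip((P[:,:2]-a)@(b-a)/((b-a)@(b-a)),0,1)
d=np.linalg.norm(P[:,:2]-a-t[:,None]*(b-a),axis=1)
Q=P[d<.15];print("corridor max z",np.percentile(Q[:,2],[50,95,99]).round(3),Q[Q[:,2].argmax()].round(3))
Q=P[np.hypot(P[:,0]-.563,P[:,1]+.178)<.16];print("round cap",Q[Q[:,2].argmax()].round(3))
```

```text
corridor max z [0.001 0.08  0.117] [0.56  0.021 0.157]
round cap [ 0.553 -0.198  0.166]
```

Call:
play_rows(
  deltas=[
    [0.028,-0.048,0,0,0,0],
    [0.028,-0.048,0,0,0,0],
    [0.028,-0.048,0,0,0,0],
    [0.028,-0.048,0,0,0,0],
    [0.028,-0.048,0,0,0,0],
    [0.028,-0.048,0,0,0,0],
    [0.028,-0.048,0,0,0,0],
    [0.028,-0.048,0,0,0,0],
    [0.028,-0.048,0,0,0,0],
    [0.028,-0.048,0,0,0,0],
  ],
)

```text
clock: 1.2
tool_pos: [0.4374, 0.2222, 0.2536]
orientation: [-180.0, 0.0, -16.2]
force: [0.5, 0.7, -0.6]
opening: 0.0055
gripper_force: 0.0
```

Call:
play_rows(
  deltas=[
    [0.028,-0.048,-0.005,0,0,0],
    [0.028,-0.048,-0.005,0,0,0],
    [0.028,-0.048,-0.005,0,0,0],
    [0.028,-0.048,-0.005,0,0,0],
    [0.02,-0.035,0,0,0,0],
    [0,0,0,0,0,0],
    [0,0,0,0,0,0],
  ],
)

```text
clock: 1.9
tool_pos: [0.5424, 0.0416, 0.2369]
orientation: [180.0, 0.1, -16.4]
force: [0.6, -0.3, -0.7]
opening: 0.0005
gripper_force: 0.0
```

Run:
```python
from h import *
print(get_obs()["joint_pos"])
```

```text
[ 2.50169626e+01  8.62390219e+00 -1.66007434e+01 -1.62037922e-02
 -6.48449295e+01  4.86073034e+01]
```

Call:
play_rows(
  deltas=[
    [0.01,-0.02,-0.02,0,0,0],
    [0,0,-0.03,0,0,0],
    [0,0,-0.026,0,0,0],
    [0,0,0,0,0,0],
    [0,0,0,0,0,0],
  ],
)

```text
clock: 2.4
tool_pos: [0.5505, 0.0272, 0.1773]
orientation: [180.0, -0.0, -16.2]
force: [1.1, 0.7, 0.3]
opening: 0.0001
gripper_force: 0.0
```

Call:
play_rows(
  deltas=[
    [0,-0.001,-0.006,0,0,0],
    [0,0,-0.005,0,0,0],
    [0,0,-0.005,0,0,0],
    [0,0,-0.002,0,0,0],
    [0,0,0,0,0,0],
  ],
)

```text
clock: 2.9
tool_pos: [0.5512, 0.026, 0.1629]
orientation: [-179.9, -0.1, -16.2]
force: [-1.1, 3.7, 5.4]
opening: 0.0
gripper_force: 2.8
```

Call:
play_rows(
  deltas=[
    [0,0,-0.002,0,0,0],
    [0,0,-0.001,0,0,0],
    [0,0,0,0,0,0],
  ],
)

```text
clock: 3.2
tool_pos: [0.5513, 0.026, 0.1613]
orientation: [-179.9, -0.1, -16.2]
force: [-3.2, 4.0, 9.7]
opening: 0.0002
gripper_force: 4.9
```

Call:
play_rows(
  deltas=[
    [0,0,-0.001,0,0,0],
    [0,0,0,0,0,0],
  ],
)

```text
clock: 3.4
tool_pos: [0.5513, 0.026, 0.1612]
orientation: [-179.9, -0.1, -16.2]
force: [-5.3, 4.4, 15.5]
opening: 0.0004
gripper_force: 7.6
```

Call:
play_rows(
  deltas=[
    [0,0,0.01,0,0,0],
    [0,0,0.03,0,0,0],
    [0,0,0.03,0,0,0],
    [0.0,0,0.024,0,0,0],
    [0.005,-0.05,0,0,0,-0.04],
    [0.005,-0.05,0,0,0,-0.04],
    [0.005,-0.05,0,0,0,-0.04],
    [0,-0.05,0,0,0,-0.04],
    [0,-0.054,0,0,0,0],
    [0,0,0,0,0,0],
  ],
  gripper=-1,
)

```text
clock: 4.4
tool_pos: [0.5617, -0.1819, 0.2337]
orientation: [179.9, 0.0, -45.3]
force: [0.1, -0.9, 0.3]
opening: 0.0002
gripper_force: 0.0
```

Call:
play_rows(
  deltas=[
    [0,0,0,0,0,0],
    [0,0,0,0,0,0],
    [0,0,0,0,0,0],
    [0,0,0,0,0,0],
    [0,0,0,0,0,0],
    [0,0,0,0,0,0],
    [0,0,0,0,0,0],
    [0,0,0,0,0,0],
  ],
  gripper=1,
)

```text
clock: 5.2
tool_pos: [0.5626, -0.1775, 0.2344]
orientation: [-180.0, -0.0, -45.0]
force: [-0.2, 0.5, -0.2]
opening: 0.0591
gripper_force: 0.0
```

Run:
```python
from h import *
q,d=snapshot("side");p,d=snapshot("top")
cv2.imwrite("pics/n.png",np.hstack([cv2.resize(x,None,fx=4,fy=4,interpolation=0) for x in(p[150:240,225:325],q[150:240,220:320])]))
```

```text
(no output)
```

View pics/n.png

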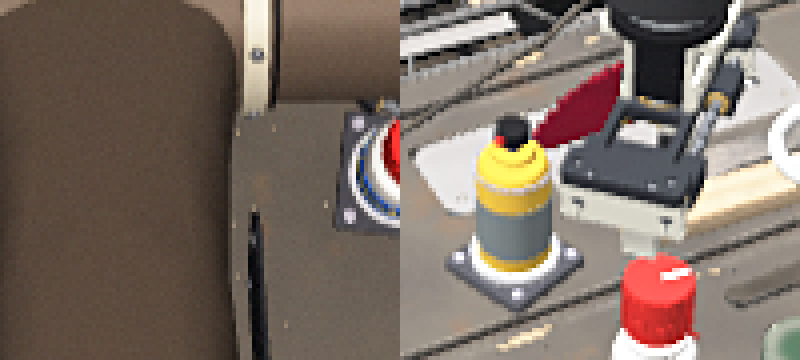

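The nozzle is back up (side half, near (513,130)), and the gripper stands over the cap. I descend once the jaws are open.

Call:
play_rows(
  deltas=[
    [0,0,-0.01,0,0,0],
    [0,0,-0.01,0,0,0],
    [0,0,-0.01,0,0,0],
    [0,0,-0.01,0,0,0],
    [0,0,-0.01,0,0,0],
    [0,0,0,0,0,0],
    [0,0,0,0,0,0],
  ],
  gripper=1,
)

```text
clock: 6.0
tool_pos: [0.5626, -0.1777, 0.1942]
orientation: [180.0, 0.0, -45.1]
force: [0.0, -0.8, 0.5]
opening: 0.0873
gripper_force: 0.0
```

Call:
play_rows(
  deltas=[
    [0,0,-0.01,0,0,0],
    [0,0,-0.01,0,0,0],
    [0,0,-0.01,0,0,0],
    [0,0,-0.01,0,0,0],
    [0,0,-0.012,0,0,0],
    [0,0,0,0,0,0],
    [0,0,0,0,0,0],
  ],
)

```text
clock: 6.7
tool_pos: [0.5625, -0.1777, 0.1524]
orientation: [180.0, 0.0, -45.1]
force: [-0.0, 0.5, 0.2]
opening: 0.0876
gripper_force: 0.0
```

Call:
play_rows(
  deltas=[
    [0,0,0,0,0,0],
    [0,0,0,0,0,0],
    [0,0,0,0,0,0],
    [0,0,0,0,0,0],
    [0,0,0,0,0,0],
    [0,0,0,0,0,0],
    [0,0,0,0,0,0],
    [0,0,0,0,0,0],
  ],
  gripper=-1,
)

```text
clock: 7.5
tool_pos: [0.5631, -0.1774, 0.153]
orientation: [-180.0, -0.0, -45.0]
force: [2.3, 1.9, 1.0]
opening: 0.0492
gripper_force: 30.0
```

Call:
play_rows(
  deltas=[
    [0,0,-0.003,0,0,0],
    [0,0,-0.003,0,0,0],
    [0,0,-0.002,0,0,0],
    [0,0,0,0,0,0],
  ],
)

```text
clock: 7.9
tool_pos: [0.5632, -0.1775, 0.1471]
orientation: [-180.0, -0.1, -45.0]
force: [-0.8, 4.7, 9.4]
opening: 0.0492
gripper_force: 30.0
```

Call:
play_rows(
  deltas=[
    [0,0,-0.001,0,0,0],
    [0,0,0,0,0,0],
  ],
)

```text
clock: 8.1
tool_pos: [0.5632, -0.1775, 0.1466]
orientation: [-179.9, -0.1, -45.0]
force: [-1.1, 5.0, 9.2]
opening: 0.0495
gripper_force: 30.0
```

Call:
play_rows(
  deltas=[
    [0,0,0,0,0,0.02],
    [0,0,0,0,0,0.03],
    [0,0,0,0,0,0.03],
    [0,0,0,0,0,0],
  ],
)

```text
clock: 8.5
tool_pos: [0.5633, -0.1783, 0.1469]
orientation: [180.0, -0.1, -30.4]
force: [-0.3, 0.2, 8.7]
opening: 0.0495
gripper_force: 30.0
```

Call:
play_rows(
  deltas=[
    [0,0,0,0,0,0.03],
    [0,0,0,0,0,0.03],
    [0,0,0,0,0,0.03],
    [0,0,0,0,0,0],
  ],
)

```text
clock: 8.9
tool_pos: [0.5634, -0.1784, 0.1469]
orientation: [179.9, -0.1, -14.2]
force: [-1.0, -0.3, 8.5]
opening: 0.0495
gripper_force: 30.0
```

Run:
```python
from h import *
o=get_obs();print(o["moment"],o["force"],o["joint_pos"])
q,d=snapshot("side")
cv2.imwrite("pics/t.png",cv2.resize(q[160:280,230:340],None,fx=5,fy=5,interpolation=0))
```

```text
[-0.13529243  0.04381998  0.11371801] [-0.97879506 -0.27136003  8.53501039] [  1.42198371  17.32844155 -17.90055379   0.1057029  -54.66309509
  74.27702826]
```

View pics/t.png

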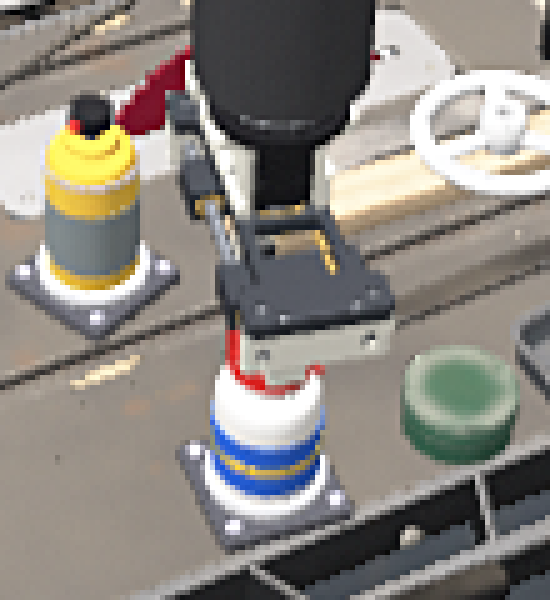

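The gripper holds the cap down on the bottle (cap near (275,375)), the bystanders haven't moved, and the moment is low, so the cap is turning. I continue to about 75 degrees.

Call:
play_rows(
  deltas=[
    [0,0,0,0,0,0.03],
    [0,0,0,0,0,0.03],
    [0,0,0,0,0,0.03],
    [0,0,0,0,0,0.03],
    [0,0,0,0,0,0.04],
    [0,0,0,0,0,0.04],
    [0,0,0,0,0,0.04],
    [0,0,0,0,0,0],
    [0,0,0,0,0,0],
  ],
)

```text
clock: 9.85
tool_pos: [0.5635, -0.1784, 0.147]
orientation: [179.9, -0.1, 28.8]
force: [0.7, -0.1, 8.9]
opening: 0.0493
gripper_force: 30.0
```

Call:
play_rows(
  deltas=[
    [0,0,0.005,0,0,0],
    [0,0,0.005,0,0,0],
    [0,0,0.005,0,0,0],
    [0,0,0,0,0,0],
    [0,0,0,0,0,0],
  ],
)

```text
clock: 10.35
tool_pos: [0.5626, -0.1779, 0.1574]
orientation: [180.0, 0.0, 28.7]
force: [1.5, -1.4, 1.0]
opening: 0.0493
gripper_force: 30.0
```

Call:
play_rows(
  deltas=[
    [0,0,0.01,0,0,0],
    [0,0,0.015,0,0,0],
    [0,0,0.02,0,0,0],
    [0,0,0.025,0,0,0],
    [0,0,0.025,0,0,0],
    [0,0,0.02,0,0,0],
    [0,0,0.015,0,0,0],
    [0,0,0,0,0,0],
    [0,0,0,0,0,0],
    [0,0,0,0,0,0],
  ],
)

```text
clock: 11.35
tool_pos: [0.562, -0.1775, 0.2604]
orientation: [-179.9, 0.1, 28.7]
force: [0.1, 0.6, -1.8]
opening: 0.0498
gripper_force: 30.0
```

Call:
play_rows(
  deltas=[
    [0,0,0,0,0,0],
    [0,0,0,0,0,0],
    [0,0,0,0,0,0],
    [0,0,0,0,0,0],
    [0,0,0,0,0,0],
  ],
)

```text
clock: 11.85
tool_pos: [0.5626, -0.1776, 0.2615]
orientation: [-180.0, 0.0, 28.7]
force: [-0.4, -1.2, -0.5]
opening: 0.0495
gripper_force: 30.0
```

Run:
```python
from h import *
q,d=snapshot("side")
cv2.imwrite("pics/f.png",cv2.resize(q[140:280,220:340],None,fx=4,fy=4,interpolation=0))
```

```text
(no output)
```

View pics/f.png

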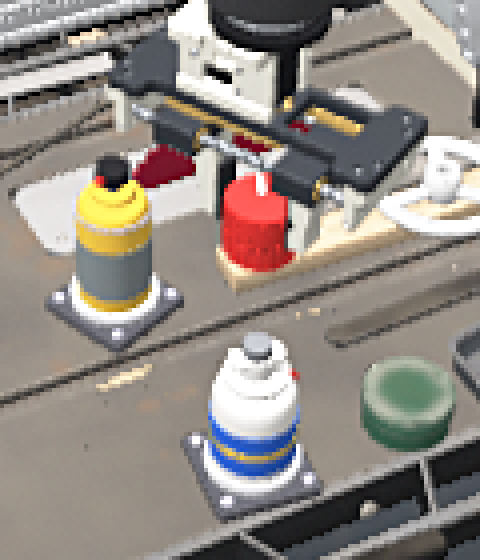

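The cap is held upright at about (258,225), well above the open neck at (257,345). Its pointer has turned, and the nozzle is up at (112,170).

```bash
python3 -c "
from plant import *
print(close_job())"
```

```text
the job is handed in; nothing more can be done
None
```

The nozzle was pressed to its stop and sprang back up. The cap was pushed down, turned about 74° anticlockwise and lifted off. The gripper now holds it upright about 10 cm above the bottle's mouth, and the job is handed in at about 12 s, with no verdict returned.

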